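# Ring for the puzzle partner and hold the magnifier over the red engine

### The arm

A 6-joint arm with a two-finger parallel gripper is mounted at the origin on the work surface. World frame = base frame: x ahead of the robot, y to its left, z up, the work surface at z = 0. Lengths are in m, angles in rad, forces in N, time in s.
With the tool pointing down it reaches from about 0.35 to 0.85 m from the base axis. Payload 8.1 kg.
Tool frame: the origin (TCP) lies at the very end of the fingers, on their centre line; the grasp point (between the pads) lies 19 mm behind it; z points along the fingers, y is the line along which they close (so a half turn about z gives the same grasp; the last joint's range is limited). The gripper opens to 93 mm and grips with 3 to 60 N. Pads are 15 mm wide; open, the fingers measure 128 mm over their backs; the gripper's body (75 mm by 188 mm) begins 65 mm behind the grasp point.
Start: joints at [-1.387, 0.13, 1.488, -0, 1.523, -0.085], TCP at [0.159, -0.578, 0.219] pointing down, gripper open.
Joint ranges: [-2.96, 2.96], [-0.89, 2.26], [0.02, 2.5], [-1.34, 4.48], [0, 2.73], [-2.66, 2.66]. Speed limits (rad/s): [2.39, 2.39, 2.79, 3.14, 3.14, 3.14].

### API

Orientations are given as a rotation vector (axis times angle).
In Python, from plant import robot gives the robot as it stands.
- The arm moves only by the tool play_rows, never from a script. Its argument "deltas" is one flat list of numbers, 5 for each row, row after row: the shift along the tool's x, y, z in mm, then the turn about the tool's z in degrees, then the finger opening in mm, from 0 to 93. A call has 1 to 10 rows; each row shifts and turns the commanded pose from where the row before left it, along the tool's axes as they then stand; what a row does not reach is not made up. A row lasts 1/12 s, in which the tool goes at most 41.7 mm and 7.16 degrees, less where a joint would pass 70% of its speed; a pose out of reach is approached as far as the arm can. A call with a gripper value outside its range is refused whole. The fingers move at their own pace and stop on an object; "newtons" is the grip in N (left out, the last holds). Time passes only in rows, so rows that do not move let the fingers close. It gives the time, the measured TCP pose, the force, the opening and the grip force at its end, in the units of the state.
- robot.read_state(): the state, without advancing time (a new reading comes with each control period).
- robot.read_camera(name): name is "scene" or "top" or "wrist"; returns a dict with "pixels" (400x640x3 uint8, blue, green, red), "mtx" (3x3 intrinsics, pixels), "D" ([k1, k2, p1, p2, k3] as OpenCV has them; the pictures are not rectified), "eye" and "rotation" of the camera in the world. Camera axes: x right, y up, looking along -z (the intrinsics and any distortion apply to the point x, -y, -z); pixel columns grow to the right and rows downward; lengths in m; the calibration is good to about 2 mm. A picture is of the moment at which its call begins. There is no depth.
- robot.close_job(): hands the job in; it is judged then, once.
The state is a dict: "t": time; "q": joint angles; "dq": joint speeds; "joint_torque": joint torques, N m; "tool_pos": TCP position; "orientation": TCP orientation; "force": force on the tool from outside, world axes, zero at the start; "wrist_torque": the same for the moment, N m; "opening": finger opening in m; "gripper_force": force on a finger pad.
Only numpy, scipy, OpenCV 4.12 (cv2) and the standard library are available. Lean on these libraries where they do the work, as an engineer would, in place of code of your own. Each camera call takes 0.05 s, during which the arm holds its last target. There are 200 camera calls.

### The job

Ring for your puzzle partner by pressing the desk bell's plunger fully down and letting it spring back. Then take the magnifier by its orange handle, draw it out of its sloping stand and hold it for the partner with the lens level and centred about 15 cm above the finished puzzle bit that shows the red fire engine (not the blue train). Finish while holding it still there in the gripper, and leave the mug, the piece tray, the puzzle box and the glasses case where they are.

Things in the scene. Friction and masses are not known exactly. Their poses are not given: they have to be found in the camera images.
- plunger_top (a point): Centre of the top of the desk bell's brass plunger head (22 mm across, 7 mm thick), 64 mm above the table at rest; pressed straight down. Below it a chromed dome 84 mm across, topped by a collar at 47 mm, on a black base 92 mm across. The bell is fixed to the table, on the other side from the stand.
- plunger (a joint): Travel of the bell plunger in m: 0 at rest, 0.006 fully down at its stop, sprung back by itself (about 1.4 N to start, 4 N at the stop).
- stand: Wooden magnifier stand fixed to the table: foot 130 x 110 x 12 mm with a sloping open pocket, highest edge about 70 mm up. Origin at table level, z up, 25 mm on the -x side of the foot's centre. Its x points from the front (where the handle leans out, roughly towards the robot, yaw within 0.4 rad) to the back. It may be left or right on the table.
- pocket (a point): Point of the stand 30 mm along its x and 50 mm up: where the lens centre is at the start. The pocket's axis leans 40 degrees from vertical to the stand's -x: draw out along stand direction (-0.643, 0, 0.766). The lens frame sits about 36 mm deep in a slot about 14 x 90 mm (play 3 to 4 mm); 50 mm along the axis frees it.
- magnifier: Loose rectangular magnifier, 80 to 150 g: black frame 60 (x) by 84 (y) by 10 mm (z) round a clear pane, straight orange handle. Origin at the lens centre; x points away from the handle, y across, z normal to the lens (vertical when level). It starts frame-down in the pocket, handle up, leaning 40 degrees from vertical: -x is the drawing-out direction, z points to the stand's back and up.
- handle (a point): Middle of the grip on the magnifier's orange handle, at x = -105 mm in the magnifier's frame. The handle runs along the magnifier's x axis from x = -45 to -151 mm, 20 mm wide (y) and 16 mm thick (z); pinch it across the 20 mm. A 14 x 10 mm steel neck joins it to the frame.
- red_engine: Finished bit of jigsaw showing a RED fire engine on cream ground, flat, fixed, 80 mm (x) by 100 mm (y) by 3 mm thick; origin at the centre of its underside on the table. The lens is to be held above its centre. It may be either the left or the right of two such bits.
- blue_train: The other finished bit of jigsaw, showing a BLUE train, same size and origin. Not wanted.
- mug: Blue mug, 78 mm across, 90 mm high, origin at centre of its underside. Leave alone.
- piece_tray: Wooden tray of loose puzzle pieces, 110 x 150 x 26 mm, origin at centre of its underside. Leave alone.
- puzzle_box: Orange cardboard puzzle box, 110 x 130 x 150 mm high, origin at centre of its underside. Leave alone.
- glasses_case: Dark brown glasses case, 160 (x) x 62 (y) x 38 mm high, origin at centre of its underside. Leave alone.

How it is judged:
On the way, in this order (a step that is already met when the one before it is completed fails the run):
1. the bell plunger is pressed fully down to its stop (value of joint plunger above 0.005 m), for 0.05 s.
2. the bell plunger has sprung back, and the magnifier is held by the fingers, drawn right out of its stand (value of joint plunger below 0.002 m and distance between magnifier and pocket above 0.06 m and contact force between magnifier and the fingers above 1 N and contact force between magnifier and stand below 0.1 N), for 0.2 s.
At the end, for the whole second after the job is handed in: Fingers hold the magnifier still, clear of the other things; lens level within 0.2 rad (either face up), its centre 100 to 200 mm above the table, within 30 mm horizontally of the red engine bit's centre; plunger up (under 2 mm down); mug, tray, puzzle box and case within 30 mm of their starts (contact force between magnifier and the fingers above 1 N and (angle between magnifier's own z axis and vertical below 0.2 rad or angle between magnifier's own z axis and vertical above 2.94159 rad) and horizontal distance between magnifier and red_engine below 0.03 m and height (world z) of magnifier between 0.1 and 0.2 m and linear speed of magnifier below 0.03 m/s and angular speed of magnifier below 0.2 rad/s and value of joint plunger below 0.002 m and contact force between magnifier and stand below 0.1 N and contact force between magnifier and red_engine below 0.1 N and contact force between magnifier and blue_train below 0.1 N and contact force between magnifier and mug below 0.1 N and contact force between magnifier and piece_tray below 0.1 N and contact force between magnifier and puzzle_box below 0.1 N and contact force between magnifier and glasses_case below 0.1 N and distance of each of mug, piece_tray, puzzle_box, glasses_case from where it was at the start of the episode below 0.03 m); the arm keeps its last pose, push and grip.
It fails at once if the mug is pushed more than 30 mm or tipped (distance of mug from where it was at the start of the episode above 0.03 m or angle between mug's own z axis and vertical above 0.35 rad).
It fails at once if the wooden piece tray is pushed more than 30 mm or tipped (distance of piece_tray from where it was at the start of the episode above 0.03 m or angle between piece_tray's own z axis and vertical above 0.35 rad).
It fails at once if the puzzle box is pushed more than 30 mm or tipped (distance of puzzle_box from where it was at the start of the episode above 0.03 m or angle between puzzle_box's own z axis and vertical above 0.35 rad).
It fails at once if the glasses case is pushed more than 30 mm or tipped (distance of glasses_case from where it was at the start of the episode above 0.03 m or angle between glasses_case's own z axis and vertical above 0.35 rad).
It also fails if it takes over 56 s, if anything falls off the work surface, if the arm or the gripper's body presses on something with over 40 N, if the wrist force passes 120 N, or if a joint passes its speed limit or range.

## Working session

There is one attempt and no reset: what is moved stays moved. The work goes in short steps, Python scripts to look and compute and a tool call to move; the robot and the scene stay as the last step left them, time stands still between calls to the robot, and variables do not carry over. Pictures are saved under pics/ and viewed, at most 12 in all, crops included, and the job is handed in when it is done.

Besides the shell and the picture viewer there is one more tool, called after "Request:" in YAML: its name, and indented under it one key for each argument. play_rows: Moves the arm, as the interface text tells. Its arguments: {"type":"object","properties":{"deltas":{"type":"array"},"newtons":{"type":"number"}},"required":["deltas"]}

```bash
mkdir -p pics; ls; cat > h.py <<'E'
import numpy as np, cv2, pickle
from plant import robot
def shot(name,tag):
    c=robot.read_camera(name); cv2.imwrite(f'pics/{tag}.png',c['pixels']); pickle.dump(c,open(f'pics/{tag}.pkl','wb')); return c
def load(tag): return pickle.load(open(f'pics/{tag}.pkl','rb'))
def rays(c,uv):
    p=cv2.undistortPoints(np.array(uv,float).reshape(-1,1,2),np.array(c['mtx']),np.array(c['D'])).reshape(-1,2)
    d=np.c_[p[:,0],-p[:,1],-np.ones(len(p))]@np.array(c['rotation']).T
    return np.array(c['eye']),d
def at_z(c,uv,z):
    e,d=rays(c,uv); return e+d*((z-e[2])/d[:,2])[:,None]
def proj(c,P):
    q=(np.atleast_2d(P)-np.array(c['eye']))@np.array(c['rotation']); q=q*[1,-1,-1]
    return cv2.projectPoints(q.reshape(-1,1,3),np.zeros(3),np.zeros(3),np.array(c['mtx']),np.array(c['D']))[0].reshape(-1,2)
def tri(c1,u1,c2,u2):
    e1,d1=rays(c1,u1);e2,d2=rays(c2,u2);out=[]
    for a,b in zip(d1,d2):
        s=np.linalg.lstsq(np.c_[a,-b],e2-e1,rcond=None)[0]; p,q=e1+a*s[0],e2+b*s[1]
        out.append(np.r_[(p+q)/2,np.linalg.norm(p-q)])
    return np.array(out)
E
python3 - <<'E'
from h import *
for n in ['scene','top','wrist']:
    c=shot(n,n+'0'); print(n,np.round(c['eye'],3),np.round(c['rotation'],3).tolist(),np.round(c['mtx'],1).tolist())
print(robot.read_state())
E
```

```text
pics
scene [ 1.16  -0.749  1.312] [0.631, 0.205, 0.601] [[490.2, 0.0, 328.7], [0.0, 490.2, 207.1], [0.0, 0.0, 1.0]]
top [0.497 0.007 1.496] [0.058, -0.062, -1.57] [[448.4, 0.0, 318.6], [0.0, 448.4, 203.1], [0.0, 0.0, 1.0]]
wrist [ 0.239 -0.555  0.386] [-0.256, 0.198, -1.292] [[313.6, 0.0, 320.8], [0.0, 313.6, 199.2], [0.0, 0.0, 1.0]]
{'t': 0.15, 'q': array([-1.38739486e+00,  1.30995551e-01,  1.48899306e+00,  1.04217623e-05,
        1.52300148e+00, -8.54232211e-02]), 'dq': array([ 0.0010042 , -0.00165835, -0.00184157,  0.00018774,  0.00112375,
       -0.00016231]), 'joint_torque': array([ 7.83533815e-04, -5.60474753e+01, -4.92337561e+01,  7.69086555e-02,
        3.03875178e-02, -9.03171281e-05]), 'tool_pos': array([ 0.15929355, -0.5780293 ,  0.21784353]), 'orientation': array([-3.11187272e+00, -4.20810579e-01,  9.11198116e-05]), 'force': array([-0.55804478,  0.6556945 , -0.47252535]), 'wrist_torque': array([0.00306019, 0.00573911, 0.01792579]), 'gripper_force': 0.0, 'opening': 0.0930978915978014}
```

View pics/top0.png

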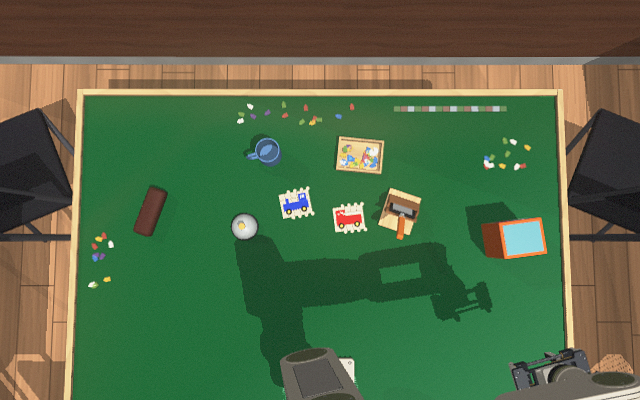

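View pics/scene0.png

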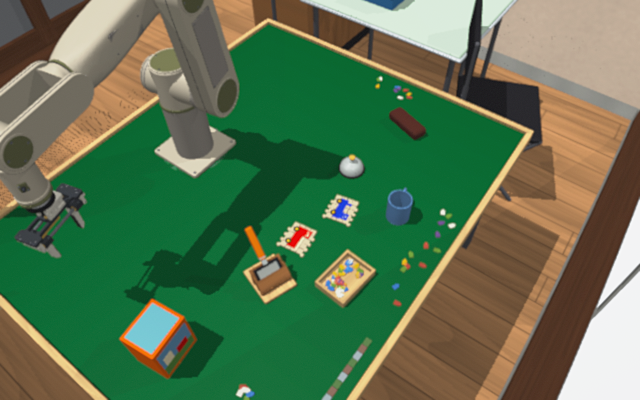

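Top view: bell about (244,226), red engine (349,218), blue train (296,203), stand (401,211) with the handle to (402,237), box (520,238), tray (360,155). In the scene view the bell is at (351,165), the handle runs (249,228)–(262,256), the red bit is at (297,238). I'll enlarge the key areas.

```bash
sed -i "s/np.array(c\['rotation'\])/R(c)/g" h.py; echo "def R(c): return cv2.Rodrigues(np.array(c['rotation'],float))[0]" >> h.py
cat > crops.py <<'E'
from h import *
def crop(tag,x,y,w,h,s):
    im=cv2.imread(f'pics/{tag}.png')[y:y+h,x:x+w]; im=cv2.resize(im,None,fx=s,fy=s,interpolation=cv2.INTER_CUBIC)
    for i in range(0,w,10):
        cv2.line(im,(i*s,0),(i*s,6),(255,255,255),1)
        if (x+i)%10==0 and i%20==0: cv2.putText(im,str(x+i),(i*s,16),0,.35,(255,255,255),1)
    for j in range(0,h,10): 
        cv2.line(im,(0,j*s),(6,j*s),(255,255,255),1); cv2.putText(im,str(y+j),(8,j*s+4),0,.35,(255,255,255),1)
    return im
E
python3 - <<'E'
from crops import *
a=np.hstack([crop('top0',370,180,60,60,5),crop('top0',220,200,50,60,5),crop('top0',330,195,48,60,5)])[:,:790]
b=np.hstack([crop('scene0',230,220,80,60,5),crop('scene0',310,130,78,60,5)])
cv2.imwrite('pics/z0.png',np.vstack([a,b[:,:790]]))
E
```

```text
(no output)
```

View pics/z0.png

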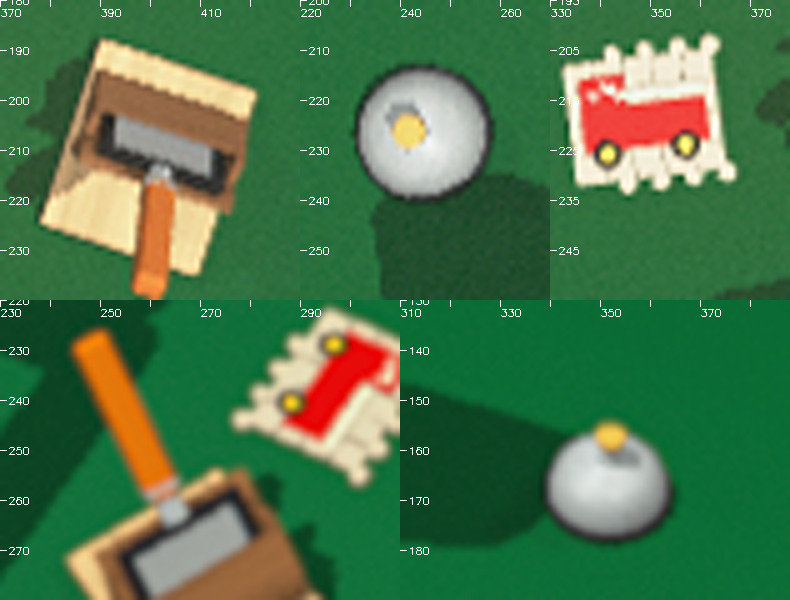

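```bash
python3 - <<'E'
from h import *
np.set_printoptions(precision=4,suppress=True)
t,s=load('top0'),load('scene0')
print('plunger, handle top end, handle low end\n',tri(t,[[241.5,226],[399.8,237],[402,216]],s,[[352,157],[248.5,229],[262,257]]))
C=at_z(t,[[390,188],[420,198],[409,235],[378,224]],.012); print('foot BL BR FR FL\n',C,C.mean(0))
f=C[[0,1]].mean(0)-C[[2,3]].mean(0); l=C[[0,3]].mean(0)-C[[1,2]].mean(0); print(np.linalg.norm(f),np.linalg.norm(l),'yaw',np.arctan2(f[1],f[0]),np.arctan2(-l[0],l[1]))
yaw=np.arctan2(f[1],f[0]); o=C.mean(0)-.025*np.array([np.cos(yaw),np.sin(yaw),0]); ex=np.array([np.cos(yaw),np.sin(yaw),0])
o[2]=0; pk=o+.03*ex+[0,0,.05]; d=-.643*ex+[0,0,.766]
print('stand',o,'pocket',pk,'handle',pk+.105*d,'ends',pk+.045*d,pk+.151*d)
def mask(c,f):
    im=c['pixels']; h=cv2.cvtColor(im,cv2.COLOR_BGR2HSV); return f(h)
# cream/red piece region by 'not green'
for c,(x,y,w,h),n in [(t,(328,195,46,46),'top'),(s,(274,216,50,44),'sc')]:
    im=c['pixels'][y:y+h,x:x+w]; hs=cv2.cvtColor(im,cv2.COLOR_BGR2HSV)
    m=~((hs[...,0]>35)&(hs[...,0]<95)&(hs[...,1]>80)); m=m.astype(np.uint8)
    k,lab,st,ce=cv2.connectedComponentsWithStats(m); i=1+np.argmax(st[1:,4]); pts=np.argwhere(lab==i)[:,::-1]+[x,y]
    r=cv2.minAreaRect(pts.astype(np.float32)); print(n,st[i],ce[i]+[x,y],r, at_z(c,[ce[i]+[x,y],r[0]],.003)); print(at_z(c,cv2.boxPoints(r),.003))
print(proj(t,[pk,pk+.151*d]),proj(s,[pk,pk+.151*d]))
E
```

```text
plunger, handle top end, handle low end
 [[ 0.5352  0.2517  0.0593  0.0031]
 [ 0.5007 -0.2353  0.159   0.0055]
 [ 0.5642 -0.2567  0.095   0.    ]]
foot BL BR FR FL
 [[ 0.6614 -0.2338  0.012 ]
 [ 0.628  -0.333   0.012 ]
 [ 0.5054 -0.2945  0.012 ]
 [ 0.5417 -0.1926  0.012 ]] [ 0.5841 -0.2635  0.012 ]
0.12755508818741415 0.10645758178067606 yaw -0.31753124369468855 -0.33363437805630997
stand [ 0.5604 -0.2557  0.    ] pocket [ 0.5889 -0.265   0.05  ] handle [ 0.5247 -0.2439  0.1304] ends [ 0.5614 -0.256   0.0845] [ 0.4966 -0.2347  0.1657]
top [  4   6  36  33 854] [348.9672 217.7518] ((349.2099914550781, 217.969970703125), (30.264171600341797, 32.1026496887207), 81.8698959350586) [[ 0.5627 -0.0973  0.003 ]
 [ 0.562  -0.0981  0.003 ]]
[[ 0.6045 -0.0381  0.003 ]
 [ 0.6197 -0.1443  0.003 ]
 [ 0.5197 -0.1578  0.003 ]
 [ 0.5047 -0.0521  0.003 ]]
sc [  2   6  41  35 805] [297.4994 238.2   ] ((296.8000183105469, 237.9000244140625), (32.64659118652344, 30.410520553588867), 26.56505012512207) [[ 0.5658 -0.0988  0.003 ]
 [ 0.5633 -0.0992  0.003 ]]
[[ 0.5228 -0.1581  0.003 ]
 [ 0.491  -0.0488  0.003 ]
 [ 0.6044 -0.0394  0.003 ]
 [ 0.6312 -0.1467  0.003 ]]
[[401.8463 209.035 ]
 [399.37   237.6897]] [[268.2335 271.1339]
 [246.2989 226.8631]]
```

Request:
play_rows:
  deltas: [30, -20, -8, 0, 0, 36, -24, -8, 0, 0, 36, -24, -8, 0, 0, 36, -24, -8, 0, 0, 36, -24, -8, 0, 0, 36, -24, -8, 0, 0, 36, -24, -8, 0, 0, 36, -24, -8, 0, 0, 36, -24, -8, 0, 0, 36, -24, -8, 0, 0]
  newtons: 30

```text
t: 0.98
tool_pos: [0.4253, -0.2706, 0.2951]
orientation: [3.113, 0.421, 0.0]
force: [1.0, -0.3, -0.2]
opening: 0.0311
gripper_force: 0.0
```

```bash
python3 - <<'E'
from h import *
shot('wrist','w1'); c=shot('wrist','w1'); print(robot.read_state()['tool_pos'],c['eye'])
P=np.array([[.5889,-.265,.05],[.5247,-.2439,.1304],[.4966,-.2347,.1657],[.5614,-.256,.0845],[.562,-.098,.003]])
print(proj(c,P))
E
```

```text
[ 0.42800041 -0.26826104  0.29623574] [ 0.50914708 -0.24224303  0.46507029]
[[356.85874215  43.82693315]
 [326.85432371  88.97676486]
 [309.63986146 115.087159  ]
 [345.36849846  61.13648325]
 [228.82057059  35.61816501]]
```

View pics/w1.png

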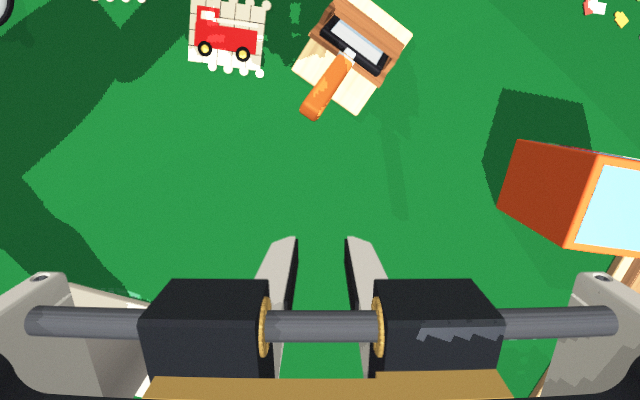

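The picture agrees with the prediction: handle end at (311,114), neck at (346,60), red bit at (228,35). Now over to the bell.

Request:
play_rows:
  deltas: [13, -38, 6, 0, 0, 13, -38, 6, 0, 0, 13, -38, 6, 0, 0, 13, -38, 6, 0, 0, 13, -38, 6, 0, 0, 13, -38, 6, 0, 0, 13, -38, 6, 0, 0, 13, -38, 6, 0, 0, 13, -38, 6, 0, 0, 13, -38, 6, 0, 0]

```text
t: 1.92
tool_pos: [0.4485, 0.1295, 0.2343]
orientation: [3.113, 0.42, 0.0]
force: [0.6, 0.1, -0.3]
opening: 0.0005
gripper_force: 0.0
```

Request:
play_rows:
  deltas: [10, -34, 10, 0, 0, 10, -30, 10, 0, 0, 0, 0, 0, 0, 0, 0, 0, 0, 0, 0]

```text
t: 2.25
tool_pos: [0.4503, 0.1959, 0.2134]
orientation: [3.112, 0.425, -0.004]
force: [0.2, -0.7, 0.7]
opening: 0.0004
gripper_force: 0.0
```

```bash
python3 - <<'E'
from h import *
np.set_printoptions(precision=4,suppress=True)
c=shot('wrist','w2'); s=robot.read_state(); print(s['tool_pos'],s['orientation'],c['eye'])
print(proj(c,[[.5352,.2517,.064],[.5352,.2517,.047]]))
h=cv2.cvtColor(c['pixels'],cv2.COLOR_BGR2HSV)
m=((h[...,0]>15)&(h[...,0]<32)&(h[...,1]>90)&(h[...,2]>120)).astype(np.uint8); m[200:]=0
k,l,st,ce=cv2.connectedComponentsWithStats(m); print([(st[i],ce[i]) for i in range(1,k) if st[i,4]>30])
t,w=load('top0'),load('w1')
print(tri(t,[[399.8,237],[402,216]],w,[[311,113],[346,60]]))
E
```

```text
[0.4508 0.1949 0.2141] [ 3.1121  0.4227 -0.0024] [0.5307 0.2194 0.381 ]
[[289.5074  87.2487]
 [291.1134  87.9646]]
[(array([601,   0,  39,  24, 452], dtype=int32), array([624.9735,   8.1261])), (array([279,  77,  21,  23, 379], dtype=int32), array([288.8311,  87.7916])), (array([626, 170,  14,  29, 123], dtype=int32), array([633.3415, 182.4878]))]
[[ 0.4987 -0.2355  0.1684  0.0002]
 [ 0.5632 -0.2569  0.09    0.0029]]
```

Request:
play_rows:
  deltas: [20, -7, 20, 0, 0, 30, -10, 34, 0, 0, 30, -10, 34, 0, 0, 16, -5, 26, 0, 0, 0, 0, 8, 0, 0, 0, 0, 8, 0, 0, 0, 0, 8, 0, 0, 0, 0, 4, 0, 0, 0, 0, 2, 0, 0, 0, 0, 0, 0, 0]

```text
t: 3.13
tool_pos: [0.5301, 0.2478, 0.0788]
orientation: [-3.113, -0.42, -0.002]
force: [0.1, 0.7, -0.6]
opening: 0.0006
gripper_force: 0.0
```

Request:
play_rows:
  deltas: [6, -3, 4, 0, 0, 0, 0, 5, 0, 0, 0, 0, 4, 0, 0, 0, 0, 2, 0, 0, 0, 0, 0, 0, 0]

```text
t: 3.55
tool_pos: [0.5347, 0.2527, 0.0624]
orientation: [-3.113, -0.421, 0.0]
force: [-0.4, 0.4, 2.7]
opening: 0.0004
gripper_force: 1.0
```

Contact was made at about 0.063 m (2.7 N). Pressing to the stop.

Request:
play_rows:
  deltas: [0, 0, 3, 0, 0, 0, 0, 2, 0, 0, 0, 0, 2, 0, 0, 0, 0, 0, 0, 0, 0, 0, 0, 0, 0]

```text
t: 3.97
tool_pos: [0.5352, 0.2529, 0.058]
orientation: [-3.113, -0.421, -0.001]
force: [-8.0, -2.5, 18.6]
opening: 0.0003
gripper_force: 9.3
```

Stop reached (0.058 m, 18.6 N). I'll release and turn to the stand's yaw (about -0.325) while rising.

Request:
play_rows:
  deltas: [0, 0, -10, 0, 0, 0, 0, -20, 0, 0, 0, 0, -30, 7, 0, 0, 0, -40, 7, 40, 0, 0, -40, 7, 40, 0, 0, -30, 7, 40, 0, 0, -10, 6, 40, 0, 0, 0, 0, 40]

```text
t: 4.63
tool_pos: [0.5368, 0.2532, 0.2405]
orientation: [-3.096, 0.515, -0.01]
force: [1.2, 0.3, -0.3]
opening: 0.029
gripper_force: 0.0
```

Request:
play_rows:
  deltas: [12, 30, 0, 0, 50, 12, 38, 0, 0, 50, 12, 38, 0, 0, 50, 12, 38, 0, 0, 50, 12, 38, 0, 0, 50, 12, 38, 0, 0, 50, 12, 38, 0, 0, 50, 12, 38, 0, 0, 50, 12, 38, 0, 0, 50, 12, 38, 0, 0, 50]

```text
t: 5.47
tool_pos: [0.5285, -0.1399, 0.2335]
orientation: [-3.101, 0.501, 0.005]
force: [0.4, 0.5, -0.6]
opening: 0.0501
gripper_force: 0.0
```

Request:
play_rows:
  deltas: [-10, 36, 0, 0, 50, -20, 30, 0, 0, 50, 0, 10, 0, 0, 50, 0, 0, 0, 0, 50, 0, 0, 0, 0, 50]

```text
t: 5.88
tool_pos: [0.4768, -0.2006, 0.2344]
orientation: [-3.099, 0.507, 0.002]
force: [-0.7, 0.7, -0.5]
opening: 0.0499
gripper_force: 0.0
```

```bash
cat > goto.py <<'E'
from h import *
def togo(P):
    s=robot.read_state(); M=cv2.Rodrigues(s['orientation'])[0]
    print('t',round(s['t'],2),'tcp',np.round(s['tool_pos'],4),'yaw',round(np.arctan2(M[1,0],M[0,0]),4),'tilt',round(float(M[2,2]),4),'delta mm',np.round(M.T@(np.array(P)-s['tool_pos'])*1000,1))
E
python3 - <<'E'
from goto import *
np.set_printoptions(precision=4,suppress=True)
c=shot('wrist','w3'); togo([.5309,-.2459,.104])
print(proj(c,[[.4987,-.2355,.168],[.5632,-.2569,.090]]))
E
```

```text
t 5.93 tcp [ 0.4773 -0.1999  0.2348] yaw -0.3231 tilt -1.0 delta mm [ 65.6  26.7 130.7]
[[356.6728 171.3836]
 [349.5602  82.9447]]
```

```bash
python3 - <<'E'
from h import *
np.set_printoptions(precision=4,suppress=True)
c=load('w3'); h=cv2.cvtColor(c['pixels'],cv2.COLOR_BGR2HSV)
m=((h[...,0]>6)&(h[...,0]<17)&(h[...,1]>170)&(h[...,2]>150)).astype(np.uint8); m[215:]=0
k,l,st,ce=cv2.connectedComponentsWithStats(m); 
for i in range(1,k):
    if st[i,4]>300:
        print(st[i],ce[i])
        for r in range(st[i,1],st[i,1]+st[i,3],10):
            x=np.where(l[r]==i)[0]; print(r,x.min(),x.max())
E
```

```text
[571  11  69  24 305] [605.3869  21.7016]
11 638 639
21 600 616
31 571 579
[338  85   8  92 387] [341.1525 131.5452]
85 340 340
95 338 341
105 339 342
115 339 342
125 339 342
135 340 343
145 340 343
155 340 344
165 341 343
175 342 343
```

View pics/w3.png

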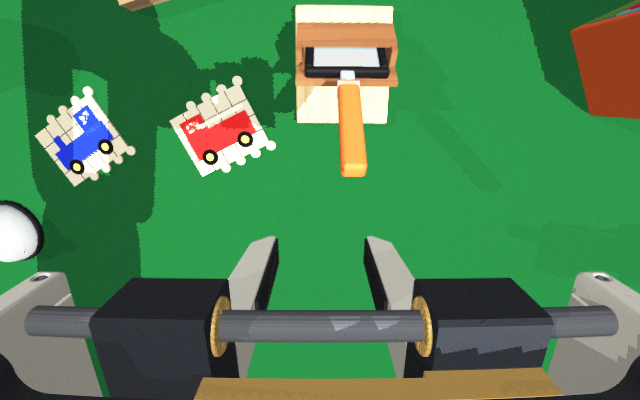

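Request:
play_rows:
  deltas: [22, 8, 0, 0, 50, 24, 9, 0, 0, 50, 20, 8, 0, 0, 50, 0, 0, 20, 0, 50, 0, 0, 25, 0, 50, 0, 0, 25, 0, 50, 0, 0, 0, 0, 50]

```text
t: 6.52
tool_pos: [0.5298, -0.2421, 0.1591]
orientation: [-3.097, 0.502, 0.014]
force: [-0.9, 0.7, -1.2]
opening: 0.0501
gripper_force: 0.0
```

```bash
python3 - <<'E'
from goto import *
np.set_printoptions(precision=4,suppress=True)
c=shot('wrist','w4'); togo([.5303,-.2440,.104])
print(proj(c,[[.4987,-.2355,.168],[.5632,-.2569,.090]]))
E
```

```text
t 6.57 tcp [ 0.5306 -0.2427  0.162 ] yaw -0.3216 tilt -1.0 delta mm [ 0.6  1.4 58. ]
[[328.8381 303.0088]
 [327.0938 164.2853]]
```

View pics/w4.png

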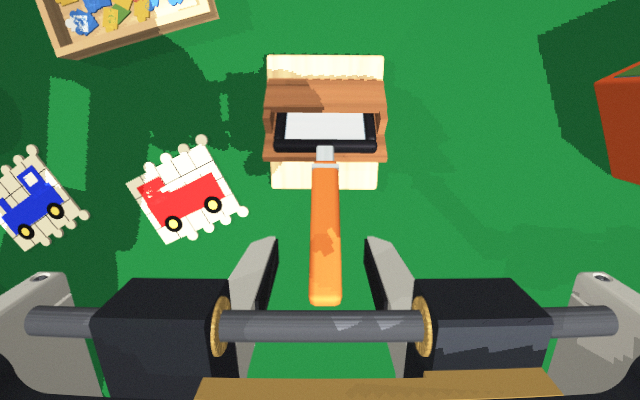

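Handle runs from (325,165) to (325,300), between the fingers with centre line about 321. It's aligned within 2 mm, so I'll descend and close.

Request:
play_rows:
  deltas: [0, 2, 15, 0, 50, 0, 0, 20, 0, 50, 0, 0, 18, 0, 50, 0, 0, 4, 0, 50, 0, 0, 0, 0, 50]

```text
t: 6.98
tool_pos: [0.5312, -0.2464, 0.1088]
orientation: [-3.1, 0.505, 0.002]
force: [-0.1, -0.1, 0.8]
opening: 0.05
gripper_force: 0.0
```

Request:
play_rows:
  deltas: [0, 0, 0, 0, 15, 0, 0, 0, 0, 15, 0, 0, 0, 0, 15, 0, 0, 0, 0, 15, 0, 0, 0, 0, 15, 0, 0, 0, 0, 15, 0, 0, 0, 0, 15]
  newtons: 40

```text
t: 7.57
tool_pos: [0.5316, -0.2476, 0.1093]
orientation: [3.1, -0.508, 0.002]
force: [0.4, -0.1, 1.7]
opening: 0.0196
gripper_force: 39.9
```

Held (19.6 mm, 40 N). Drawing out along the pocket axis.

Request:
play_rows:
  deltas: [-2.6, 0, -3.1, 0, 15, -5.1, 0, -6.1, 0, 15, -5.1, 0, -6.1, 0, 15, -5.1, 0, -6.1, 0, 15]

```text
t: 7.9
tool_pos: [0.5141, -0.2417, 0.1309]
orientation: [3.1, -0.508, 0.001]
force: [3.0, -1.1, -0.4]
opening: 0.0197
gripper_force: 39.9
```

Request:
play_rows:
  deltas: [-5.1, 0, -6.1, 0, 15, -5.1, 0, -6.1, 0, 15, -7, 0, -8.4, 0, 15, -9, 0, -10.7, 0, 15, -9, 0, -10.7, 0, 15, -9, 0, -10.7, 0, 15, -9, 0, -20, 0, 15, -9, 0, -20, 0, 15, -9, 0, -10, 0, 15, 0, 0, 0, 0, 15]

```text
t: 8.73
tool_pos: [0.446, -0.219, 0.2358]
orientation: [3.099, -0.508, 0.003]
force: [0.1, 0.1, -1.6]
opening: 0.0195
gripper_force: 40.0
```

```bash
python3 - <<'E'
from goto import *
togo([.5303,-.2440,.104]); shot('scene','s5'); c=shot('wrist','w5')
from crops import *
s=crop('scene0',0,0,2,2,1)
im=cv2.imread('pics/s5.png')[160:310,190:350]
cv2.imwrite('pics/z5.png',np.hstack([cv2.resize(im,(420,394),interpolation=cv2.INTER_CUBIC),cv2.resize(cv2.imread('pics/w5.png'),(380,394))]))
E
```

```text
t 8.73 tcp [ 0.446  -0.219   0.2358] yaw -0.3249 tilt -1.0 delta mm [ 87.6  -3.3 132. ]
```

View pics/z5.png

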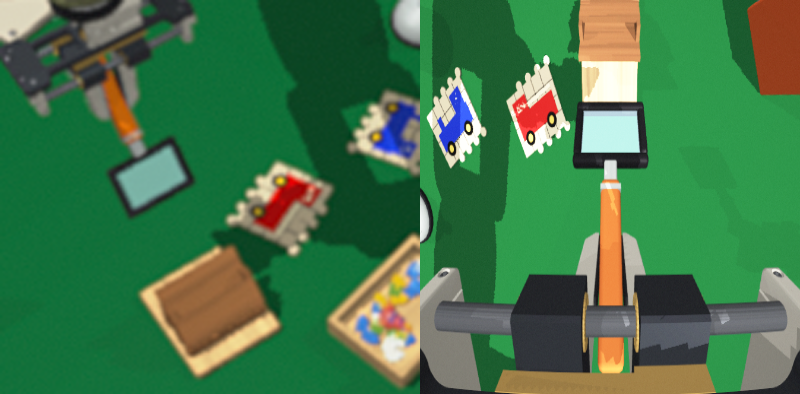

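Magnifier is out of the stand and held, with the lens forward and down. In the wrist view the frame's near and far edges are at about (320,165) and (320,105). I'll measure its lean.

```bash
python3 - <<'E'
from goto import *
np.set_printoptions(precision=4,suppress=True)
w,s=load('w5'),load('s5')
P=tri(w,[[320,165],[320,105]],s,[[243.3,220.2],[251.3,235.6]]); print(P)
d=P[1,:3]-P[0,:3]; print(np.linalg.norm(d),np.degrees(np.arctan2(np.hypot(d[0],d[1]),-d[2])))
for a in (0,20,40,60):
    ex=np.array([np.cos(-.325),np.sin(-.325),0]); u=ex*np.sin(np.radians(a))-np.array([0,0,1])*np.cos(np.radians(a)); g=np.array([.446,-.219,.2548])
    print(a,proj(w,[g+u*.072,g+u*.132])[:,1],proj(s,[g+u*.072,g+u*.132]).ravel())
togo([.45,-.04,.24])
E
```

```text
[[ 0.4848 -0.2303  0.1838  0.0003]
 [ 0.5228 -0.2438  0.155   0.0016]]
0.049576695610613106 54.47725599682551
0 [218.2655 195.4216] [235.9967 211.4546 239.0474 223.5143]
20 [187.8883 147.871 ] [239.9578 216.1441 246.2054 232.1492]
40 [160.7847  99.6964] [243.0869 218.5491 252.0491 236.9413]
60 [139.1736  50.4581] [244.9842 218.2906 255.8184 237.0477]
t 8.83 tcp [ 0.4462 -0.2188  0.2328] yaw -0.3249 tilt -1.0 delta mm [ -53.5 -170.7   -7.2]
```

Request:
play_rows:
  deltas: [-8, -20, 0, 0, 15, -11, -30, 0, 0, 15, -11, -30, 0, 0, 15, -11, -30, 0, 0, 15, -11, -30, 0, 0, 15, -11, -30, 0, 0, 15, -11, -26, 0, 0, 15, -2, -10, 0, -4, 15, 0, 0, 0, -6, 15, 0, 0, 0, -7, 15]

```text
t: 9.67
tool_pos: [0.4396, 0.0018, 0.231]
orientation: [-3.141, 0.033, 0.005]
force: [-0.2, -0.7, -1.0]
opening: 0.0198
gripper_force: 40.0
```

Request:
play_rows:
  deltas: [0, 0, 0, -7, 15, 0, 0, 0, -7, 15, 0, 0, 0, -7, 15, 0, 0, 0, -7, 15, 0, 0, 0, -7, 15, 0, 0, 0, -7, 15, 0, 0, 0, -7, 15, 0, 0, 0, -7, 15, 0, 0, 0, -7, 15, 0, 0, 0, -7, 15]

```text
t: 10.5
tool_pos: [0.4396, 0.0007, 0.231]
orientation: [-2.591, -1.773, 0.004]
force: [-0.9, 0.1, -0.7]
opening: 0.0199
gripper_force: 40.0
```

Request:
play_rows:
  deltas: [0, 0, 0, -7, 15, 0, 0, 0, -7, 15, 0, 0, 0, -5, 15, 0, 0, 0, -2, 15, 0, 0, 0, 0, 15]

```text
t: 10.92
tool_pos: [0.4396, 0.0007, 0.2311]
orientation: [-2.229, -2.21, 0.003]
force: [-0.0, 0.9, -1.4]
opening: 0.0198
gripper_force: 40.0
```

```bash
python3 - <<'E'
from goto import *
togo([.44,0,.09])
E
```

```text
t 10.92 tcp [0.4396 0.0007 0.2311] yaw 1.5621 tilt -1.0 delta mm [ -0.7   0.8 141.1]
```

Request:
play_rows:
  deltas: [0, 0, 20, 0, 15, 0, 0, 35, 0, 15, 0, 0, 35, 0, 15, 0, 0, 25, 0, 15, 0, 0, 15, 0, 15, 0, 0, 8, 0, 15, 0, 0, 4, 0, 15, 0, 0, 4, 0, 15, 0, 0, 0, 0, 15]
  newtons: 30

```text
t: 11.67
tool_pos: [0.4406, 0.0005, 0.087]
orientation: [2.233, 2.209, 0.0]
force: [0.0, -0.2, -1.1]
opening: 0.0196
gripper_force: 30.0
```

Now the lens edge goes onto the bare table, and I swing the handle down about it.

Request:
play_rows:
  deltas: [0, 0, 3, 0, 15, -4, 0, 4, 0, 15, -4, 0, 4, 0, 15, -4, 0, 4, 0, 15, -4, 0, 4, 0, 15]

```text
t: 12.08
tool_pos: [0.4415, -0.0162, 0.0691]
orientation: [2.231, 2.208, 0.002]
force: [0.0, -1.2, 3.8]
opening: 0.0199
gripper_force: 30.0
```

Request:
play_rows:
  deltas: [-4.4, 0, 6.3, 0, 15, -4.4, 0, 6.3, 0, 15, -4.4, 0, 6.3, 0, 15, -3.2, 0, 7, 0, 15, -3.2, 0, 7, 0, 15, -3.2, 0, 7, 0, 15, 0, 0, 0, 0, 15]

```text
t: 12.67
tool_pos: [0.4389, -0.0383, 0.0262]
orientation: [-2.232, -2.208, 0.001]
force: [1.0, -0.3, 1.1]
opening: 0.0199
gripper_force: 30.0
```

Request:
play_rows:
  deltas: [-2, 0, 6, 0, 15, -2, 0, 6, 0, 15, -1, 0, 5, 0, 15, 0, 0, 0, 0, 15]

```text
t: 13.0
tool_pos: [0.4391, -0.0432, 0.0097]
orientation: [-2.232, -2.209, 0.002]
force: [0.7, -0.4, 0.8]
opening: 0.02
gripper_force: 30.0
```

```bash
python3 - <<'E'
from goto import *
togo([.44,0,.09]); shot('scene','s6'); c=shot('wrist','w6')
im=cv2.imread('pics/s6.png')[100:250,210:370]
cv2.imwrite('pics/z6.png',np.hstack([cv2.resize(im,(420,394),interpolation=cv2.INTER_CUBIC),cv2.resize(cv2.imread('pics/w6.png'),(380,394))]))
E
```

```text
t 13.0 tcp [ 0.4391 -0.0432  0.0097] yaw 1.5602 tilt -1.0 delta mm [ 43.2   0.4 -80.3]
```

View pics/z6.png

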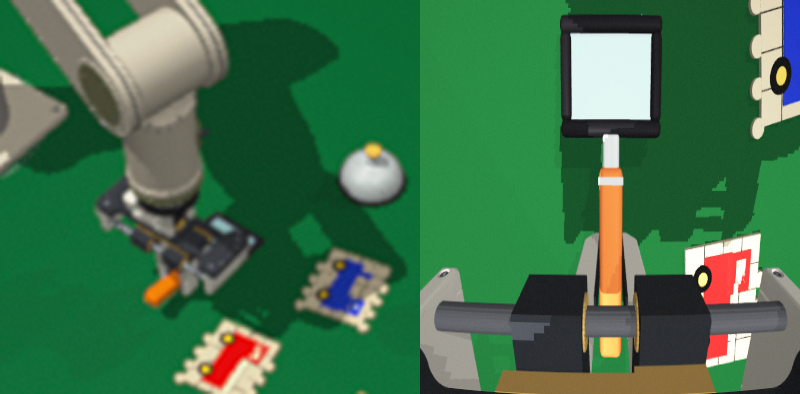

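The magnifier lies almost flat, lens toward +y, clear of both jigsaw bits. I'll open, let it settle, and regrip nearer the lens at full grip.

Request:
play_rows:
  deltas: [0, 0, 0, 0, 45, 0, 0, 0, 0, 45, 0, 0, 0, 0, 45, 0, 0, 0, 0, 45, 0, 0, 0, 0, 45, 10, 0, 0, 0, 45, 12, 0, 0, 0, 45, 12, 0, 0, 0, 45, 8, 0, 3, 0, 45, 0, 0, 2, 0, 45]

```text
t: 13.93
tool_pos: [0.4403, 0.0003, 0.0057]
orientation: [-2.231, -2.211, -0.001]
force: [1.1, 0.4, -0.7]
opening: 0.045
gripper_force: 0.0
```

Request:
play_rows:
  deltas: [0, 0, 1, 0, 45, 0, 0, 0, 0, 15, 0, 0, 0, 0, 15, 0, 0, 0, 0, 15, 0, 0, 0, 0, 15, 0, 0, 0, 0, 15, 0, 0, 0, 0, 15, 0, 0, 0, 0, 15]
  newtons: 55

```text
t: 14.6
tool_pos: [0.4405, -0.0015, 0.0051]
orientation: [2.233, 2.209, 0.0]
force: [-0.1, -1.2, -0.3]
opening: 0.0192
gripper_force: 55.0
```

Request:
play_rows:
  deltas: [0, 0, -4, 0, 15, 0, 0, -10, 0, 15, 0, 0, -20, 0, 15, 0, 0, -25, 0, 15, 0, 0, -25, 0, 15, 0, 0, -25, 0, 15, 0, 0, -20, 0, 15, 0, 0, -12, 0, 15, 0, 0, -4, 0, 15, 0, 0, 0, 0, 15]

```text
t: 15.43
tool_pos: [0.441, -0.0013, 0.1511]
orientation: [2.232, 2.209, 0.002]
force: [0.2, -0.1, -1.2]
opening: 0.0194
gripper_force: 55.0
```

```bash
python3 - <<'E'
from goto import *
togo([.44,0,.09]); shot('scene','s7'); c=shot('wrist','w7'); shot('top','t7')
S=lambda t,y,x,h,w,o:cv2.resize(cv2.imread(f'pics/{t}.png')[y:y+h,x:x+w],o,interpolation=cv2.INTER_CUBIC)
cv2.imwrite('pics/z7.png',np.hstack([np.vstack([S('s7',90,210,150,160,(320,300)),S('t7',180,250,75,80,(320,300))]),S('w7',0,160,400,320,(480,600))]))
E
```

```text
t 15.43 tcp [ 0.441  -0.0013  0.1511] yaw 1.5604 tilt -1.0 delta mm [ 1.3 -1.2 61.1]
```

View pics/z7.png

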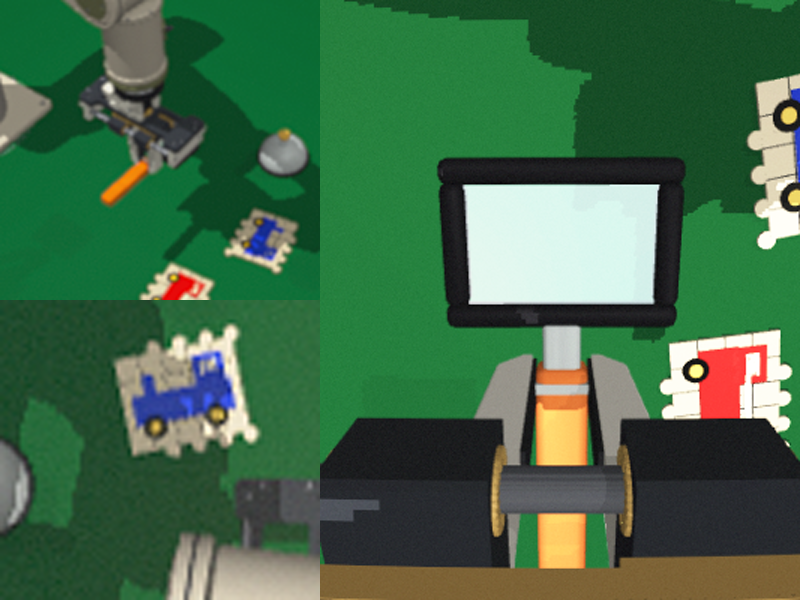

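Lens looks level in the wrist view. The frame's outer corners there are about (239,107), (403,107), (245,217), (397,217). I'll solve its pose from these.

```bash
python3 - <<'E'
from goto import *
np.set_printoptions(precision=4,suppress=True)
w=load('w7')
X=lambda x,y:(160+(x-320)/1.5,y/1.5)
# outer frame corners on the visible (top) face, magnifier x away from handle
img=np.array([X(440,163),X(684,163),X(677,322),X(449,322)]); obj=np.array([[30,42,0],[30,-42,0],[-30,-42,0],[-30,42,0]])/1000.
ok,rv,tv=cv2.solvePnP(obj,img,w['mtx'],np.array(w['D'],float))
F=np.diag([1.,-1,-1]); Rw=R(w)@F@cv2.Rodrigues(rv)[0]; p=np.array(w['eye'])+R(w)@F@tv.ravel()
print('centre',p,'x axis',Rw[:,0],'z',Rw[:,2],'tilt',np.arccos(abs(Rw[2,2])))
g=np.array([.441,-.0013,.1511]); print('offset from tcp',p-g)
# compare with level model: grip at x=-60
for pitch in (-.15,0,.15):
    y=1.5604;ex=np.array([np.cos(y)*np.cos(pitch),np.sin(y)*np.cos(pitch),-np.sin(pitch)]);ey=np.array([-np.sin(y),np.cos(y),0]);ez=np.cross(ex,ey)
    c=g+[0,0,.009]+ex*.06+ez*.005
    print(pitch,np.abs(proj(w,[c+ex*a+ey*b for a,b in ((.03,.042),(.03,-.042),(-.03,-.042),(-.03,.042))])-img).mean(), (proj(w,[c+ex*a+ey*b for a,b in ((.03,.042),(-.03,.042))])-img[[0,3]]).ravel())
E
```

```text
centre [0.4412 0.0505 0.15  ] x axis [0.0081 0.9999 0.01  ] z [-0.0061 -0.01    0.9999] tilt 0.01168490323395942
offset from tcp [ 0.0002  0.0518 -0.0011]
-0.15 10.775667035524636 [-16.6684 -16.0823  -6.9757   1.9862]
0 9.216547581999407 [ -8.3586 -19.2035  -5.0075  -2.9677]
0.15 7.345121650920067 [ -1.0126 -17.6219  -2.9839  -6.5536]
```

```bash
python3 - <<'E'
from goto import *
from scipy.optimize import least_squares
np.set_printoptions(precision=4,suppress=True)
s,w=load('s7'),load('w7'); g=np.array([.441,-.0013,.1511])
h=cv2.cvtColor(s['pixels'],cv2.COLOR_BGR2HSV); m=((h[...,0]>6)&(h[...,0]<20)&(h[...,1]>170)&(h[...,2]>140)).astype(np.uint8)
m[:,:240]=0;m[:,310:]=0;m[:150]=0;m[210:]=0
k,l,st,ce=cv2.connectedComponentsWithStats(m); i=1+np.argmax(st[1:,4]); pts=np.argwhere(l==i)[:,::-1].astype(np.float32); r=cv2.minAreaRect(pts); print(st[i],ce[i],cv2.boxPoints(r).ravel())
for off in (.052,.060):
  for pitch in (-.1,0,.1,.2):
    y=1.5604;ex=np.array([np.cos(y)*np.cos(pitch),np.sin(y)*np.cos(pitch),-np.sin(pitch)]);ey=np.array([-np.sin(y),np.cos(y),0]);ez=np.cross(ex,ey)
    c=g+[0,0,.006]+ex*off
    B=[c+ex*-.151+ey*b*.01+ez*a*.008 for a in(-1,1) for b in (-1,1)]+[c+ex*-.13+ey*b*.01+ez*a*.008 for a in(-1,1) for b in (-1,1)]
    B=proj(s,B); print(off,pitch,'end',B[:4].mean(0),'x=-130',B[4:].mean(0))
W=cv2.resize(s['pixels'][160:210,240:300],None,fx=10,fy=10,interpolation=cv2.INTER_NEAREST); cv2.imwrite('pics/z8.png',W)
# axis line of orange blob
v=cv2.fitLine(pts,cv2.DIST_L2,0,.01,.01).ravel(); print(v, 'slope',v[1]/v[0])
E
```

```text
[261 170  23  22 181] [272.116  180.8453] [259.6758 187.5103 280.4069 169.0828 284.7655 173.9862 264.0345 192.4138]
0.052 -0.1 end [262.5306 192.261 ] x=-130 [266.9119 187.5925]
0.052 0 end [262.0739 190.3173] x=-130 [266.5733 186.0517]
0.052 0.1 end [261.827  188.1502] x=-130 [266.3986 184.3406]
0.052 0.2 end [261.7958 185.7802] x=-130 [266.3916 182.4759]
0.06 -0.1 end [264.2052 190.4764] x=-130 [268.5687 185.8277]
0.06 0 end [263.7949 188.6855] x=-130 [268.272  184.4418]
0.06 0.1 end [263.5769 186.6918] x=-130 [268.1218 182.9051]
0.06 0.2 end [263.556  184.5145] x=-130 [268.1214 181.2325]
[  0.7501  -0.6613 272.116  180.8453] slope -0.8816612
```

View pics/z8.png

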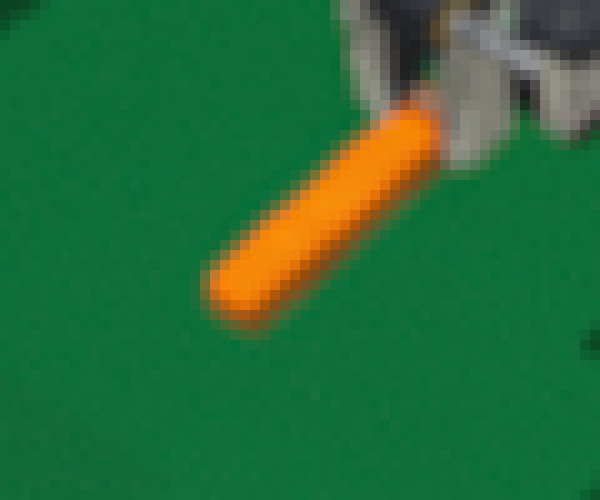

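Both checks agree: lens 52 mm ahead of the TCP, tilt under about 0.06 rad, height about 0.15 m. Carrying it gently over the red engine.

Request:
play_rows:
  deltas: [-5, 4, 0, 0, 15, -12, 10, 0, 0, 15, -20, 16, 0, 0, 15, -22, 18, 0, 0, 15, -22, 18, 0, 0, 15, -22, 18, 0, 0, 15, -20, 16, 0, 0, 15, -15, 13, 0, 0, 15, -8, 7, 0, 0, 15, -3, 3, 0, 0, 15]

```text
t: 16.42
tool_pos: [0.5619, -0.1528, 0.1486]
orientation: [-2.233, -2.207, 0.002]
force: [0.3, -0.6, -0.4]
opening: 0.0197
gripper_force: 55.0
```

Request:
play_rows:
  deltas: [0, 0, 0, 0, 15, 0, 0, 0, 0, 15, 0, 0, 0, 0, 15, 0, 0, 0, 0, 15]

```text
t: 16.75
tool_pos: [0.5614, -0.1506, 0.1501]
orientation: [-2.232, -2.211, -0.0]
force: [-0.1, 0.7, -1.8]
opening: 0.019
gripper_force: 55.0
```

```bash
python3 - <<'E'
from goto import *
togo([.562,-.151,.151]); shot('scene','s9'); c=shot('wrist','w9'); shot('top','t9'); print(proj(load('t9'),[[.562,-.098,.15]]),proj(c,[[.562,-.098,.003],[.562,-.098,.15]]))
S=lambda t,y,x,h,w,o:cv2.resize(cv2.imread(f'pics/{t}.png')[y:y+h,x:x+w],o,interpolation=cv2.INTER_CUBIC)
cv2.imwrite('pics/z9.png',np.hstack([np.vstack([S('s9',170,230,100,107,(320,300)),S('t9',170,310,75,80,(320,300))]),S('w9',0,160,400,320,(480,600))]))
E
```

```text
t 16.75 tcp [ 0.5614 -0.1506  0.1501] yaw 1.5613 tilt -1.0 delta mm [-0.4  0.6 -0.9]
[[352.61219602 215.86262494]] [[320.91647378 135.16644349]
 [320.70265331 162.32415755]]
```

View pics/z9.png

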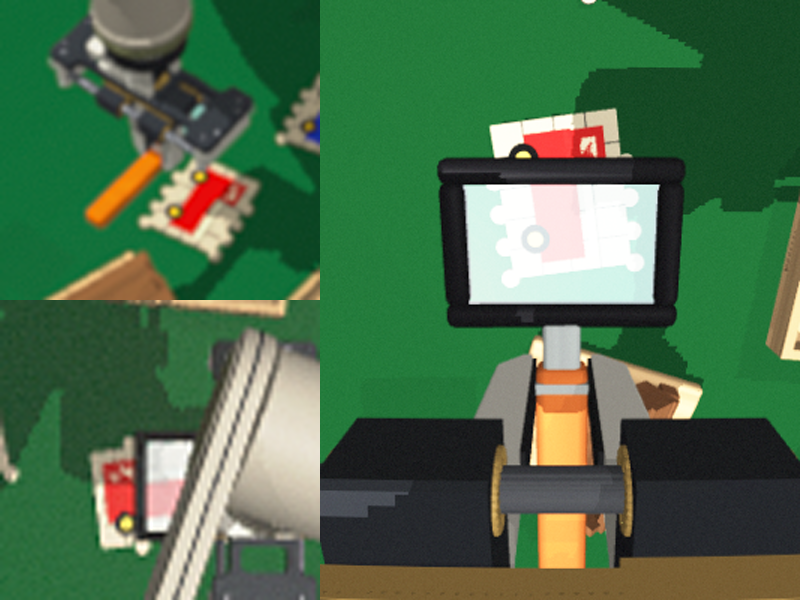

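The lens is centred over the red engine within a few mm: frame centre about (321,162) in the wrist view, where (321,162) was predicted. It's level and still, so I'm handing in.

```bash
python3 -c "
from plant import robot
print(robot.close_job())"
```

```text
the job is handed in; nothing more can be done
None
```

I rang the bell, drew the magnifier out of its stand, and handed the job in with the lens held level and still about 15 cm above the red fire engine. To level it, I laid it on bare table and regripped the handle nearer the lens. I never drove the arm at the mug, tray, puzzle box or glasses case, but I did not re-measure their positions; no verdict came back at hand-in.

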